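# Uncap the curing lamp and stow its cap

### The arm

A 7-joint arm with a two-finger parallel gripper is mounted at the origin on the work surface. World frame = base frame: x ahead of the robot, y to its left, z up, the work surface at z = 0. Lengths are in m, angles in rad, forces in N, time in s.
With the tool pointing down it reaches from about 0.425 to 0.875 m from the base axis. Payload 8.4 kg.
Tool frame: the origin (TCP) lies midway between the tips of the shut fingers; the grasp point (between the pads) lies 19 mm behind it; z points along the fingers, y is the line along which they close (so a half turn about z gives the same grasp; the last joint's range is limited). The gripper opens to 85 mm and grips with 20 to 120 N. Pads are 22 mm wide; open, the fingers measure 114 mm over their backs; the gripper's body (76 mm by 85 mm) begins 54 mm behind the grasp point. The pads swing forward as they close: fully open they stand 13 mm farther back than shut.
Start: joints at [-1.231, 0.333, 0.04, 1.465, -0.013, 1.343, -0.059], TCP at [0.276, 0.588, 0.231] pointing down, gripper open.
Joint ranges: [-2.58, 2.58], [-0.38, 2.09], [-1.3, 1.39], [0.25, 2.4], [-1.5, 4.64], [0.08, 2.09], [-2.65, 2.65]. Speed limits (rad/s): [2.22, 2.22, 2.79, 2.79, 3.14, 3.14, 3.14].

### API

Orientations are given as a unit quaternion [w, x, y, z].
In Python, from rig import get_state, snapshot, hand_in gives the robot as it stands.
- The arm moves only by the tool arm_command, never from a script. Its argument "targets" is a list of rows, each an object with "linear": the shift along the tool's x, y, z in m, a list of three; "rotation": the turn, a rotation vector about the tool's x, y, z in rad, a list of three. In form: [{"linear": [x, y, z], "rotation": [rx, ry, rz]}, ...]. A call has 1 to 8 rows; each row is the pose to reach, as a shift and turn from the pose commanded when the call began, along the tool's axes at that moment; what a row does not reach only later rows make up. A row lasts 1/12 s, in which the tool goes at most 41.7 mm and 7.16 degrees, less where a joint would pass 70% of its speed; a pose out of reach is approached as far as the arm can. A call with a gripper value outside its range is refused whole. "claw" is the opening, from 0 (shut) to 1 (fully open), set as the call begins (left out, the last holds). The fingers move at their own pace and stop on an object; "squeeze" is the grip in N (left out, the last holds). Time passes only in rows, so rows that repeat a pose let the fingers close. It gives the time, the measured TCP pose, the force, the opening and the grip force at its end, in the units of the state.
- get_state(): the state, without advancing time (a new reading comes with each control period).
- snapshot(name): name is "scene" or "side" or "wrist"; returns a dict with "frame" (400x640x3 uint8, red, green, blue), "K" (3x3 intrinsics, pixels), "world_from_camera" (4x4, takes a point from camera to world coordinates). Camera axes: x right, y up, looking along -z (the intrinsics and any distortion apply to the point x, -y, -z); pixel columns grow to the right and rows downward; lengths in m; the calibration is good to about 2 mm. The wrist camera is an equidistant fisheye: a pixel r from the principal point sees the ray r / f radians off the axis. A picture is of the moment at which its call begins. There is no depth.
- hand_in(): hands the job in; it is judged then, once.
The state is a dict: "time_s": time; "qpos": joint angles; "dq": joint speeds; "tau": joint torques, N m; "tool_pos": TCP position; "tcp_rot": TCP orientation; "force": force on the tool from outside, world axes, zero at the start; "torque": the same for the moment, N m; "width": finger opening in m; "grasp_force": force on a finger pad.
Only numpy, scipy, OpenCV 4.12 (cv2) and the standard library are available. Lean on these libraries where they do the work, as an engineer would, in place of code of your own. Each camera call takes 0.05 s, during which the arm holds its last target. There are 200 camera calls.

### The job

Get the curing lamp ready: lift the loose black cap off the nose of the lamp leaning in its stand, and set the cap, closed end up, into the round holder in the open accessory case without dropping it. Then press the case's lid shut until its catch snaps. Leave the other things on the bench where they are.

Things in the scene. Friction and masses are not known exactly. Their poses are not given: they have to be found in the camera images.
- cap: Loose black plastic cap: a round pot 30 mm across and 34 mm tall, wall 3 mm, open at one end (bore 24 mm, 30 mm deep). It starts over the lamp's nose, with about 2 mm of play all round. Origin: centre of its open rim; its z axis points to the closed end, which is at z = 34 mm. About 25 g.
- lamp: White cordless curing lamp, 35 mm thick, leaning 35 degrees from vertical in a grey stand 110 x 85 mm that is fixed to the bench. Origin: on the bench, 50 mm from the middle of the stand towards the side the lamp leans to. The lamp leans towards the stand's own -x; its axis points up along (-0.574, 0, 0.819) of the stand's frame.
- lamp_tip (a point): Centre of the end face of the lamp's round steel nose (20 mm across, 31 mm long, standing on the lamp's wider shoulder), 152 mm above the bench. While the cap is on, the middle of its closed end lies about 4 mm farther along the lamp's axis. Axes as lamp.
- case: Grey open plastic accessory case fixed to the bench, 130 (x) x 170 (y) x 48 mm tall, walls and floor 4 mm, with two spare light guides lying along its short sides (14 mm above its inner floor at most). Origin: centre of its underside. Its lid is hinged along the +x rim, its sprung catch is in the middle of the -x wall.
- holder (a point): Centre of the floor of the round holder in the case: a low ring standing on the case's inner floor, bore 38 mm, outside 44 mm, 12 mm tall; 5 mm to the case's -x side of its middle, 4 mm above the bench. Axes as case.
- case_lid_hinge (a point): Middle of the lid's hinge line, 48.5 mm above the bench, over the case's +x rim. Turns with the lid: its x axis points from the lid's free edge to the hinge, y along the hinge, z out of the lid's outer face.
- case_lid_edge (a point): Middle of the free edge of the lid, on its outer face: 142 mm from the hinge, 5 mm above the hinge's plane. The lid is a white plate 142 x 170 x 5 mm with a clip tongue under this edge. Axes as case_lid_hinge.
- case_lid (a joint): Angle of the lid (rad): 0 shut, grows as it opens, 2.0 fully open. The hinge is stiff enough that the lid stays where it is left (about 0.11 N m). At about 0.08 rad the clip meets the sprung catch; it takes about 8 to 12 N near the free edge to snap it past, and then the lid rests at 0 to 0.02.
- tumbler: Glass tumbler, 66 mm across, 85 mm tall, to be left alone. Origin: centre of its underside.
- model: Round plaster tooth model, 72 mm across, 28 mm tall, to be left alone. Origin: centre of its underside.
- shade_guide: Flat grey tooth shade guide, 60 x 110 x 16 mm, to be left alone. Origin: centre of its underside.
- jar: White jar, 72 mm across, 65 mm tall, to be left alone. Origin: centre of its underside.
- box_round: Round blue box, 82 mm across, 34 mm tall, to be left alone. Origin: centre of its underside.
- spatula: Steel wax spatula, 170 mm long, lying along its x axis, to be left alone. Origin: under its middle.
Not all that is in view belongs to the job. Leave any blue or purple look-alike of the lamp alone.

How it is judged:
By the outcome, as a careful person would: the job done as asked, in the order asked, and still so for the second after the job is handed in, with the robot touching nothing.
It also fails if it takes over 56 s, if anything falls off the work surface, if the arm or the gripper's body presses on something with over 40 N, if the wrist force passes 120 N, or if a joint passes its speed limit or range.

## Working session

There is one attempt and no reset: what is moved stays moved. The work goes in short steps, Python scripts to look and compute and a tool call to move; the robot and the scene stay as the last step left them, time stands still between calls to the robot, and variables do not carry over. Pictures are saved under pics/ and viewed, at most 10 in all, crops included, and the job is handed in when it is done.

Besides the shell and the picture viewer there is one more tool, called in YAML: its name, and indented under it one key for each argument. arm_command: Moves the arm, as the interface text tells. Its arguments: {"type":"object","properties":{"targets":{"type":"array","items":{"type":"object","properties":{"linear":{"type":"array","items":{"type":"number"}},"rotation":{"type":"array","items":{"type":"number"}}}}},"claw":{"type":"number"},"squeeze":{"type":"number"}},"required":["targets"]}

```bash
mkdir -p pics; ls; python3 - <<'E'
from rig import *
import cv2,numpy as np
s=get_state();print(s)
ims=[]
for n in ["scene","side","wrist"]:
    d=snapshot(n);np.savez(f"pics/{n}0.npz",**d)
    cv2.imwrite(f"pics/{n}0.png",d["frame"][:,:,::-1]);print(n,d["K"].tolist(),d["world_from_camera"].round(4).tolist(),[k for k in d])
E
```

```text
pics
{'time_s': 0.0, 'qpos': array([-1.2312144 ,  0.3339387 ,  0.03987136,  1.46628188, -0.01339618,
        1.34332868, -0.05850461]), 'dq': array([-3.64704240e-05,  7.08225276e-04,  6.29319247e-04, -1.31274409e-05,
       -1.31358686e-03,  4.66167490e-04,  2.29615020e-03]), 'tau': array([-6.50577240e-04, -6.58568072e+01,  1.36511318e+00, -4.05553758e+01,
        1.67428935e-02,  1.26294282e-02,  1.80178756e-05]), 'tool_pos': array([0.27597024, 0.58798511, 0.23039809]), 'tcp_rot': array([-1.25814588e-04,  2.17644324e-01,  9.76027783e-01, -8.35929201e-04]), 'force': array([ 0.11943452, -0.11878249, -0.5417366 ]), 'torque': array([ 0.03318297,  0.03541125, -0.0011964 ]), 'grasp_force': 0.0, 'width': 0.08506921447056463}
scene [[375.563798199884, 0.0, 324.5925369617965], [0.0, 375.563798199884, 197.27548843049905], [0.0, 0.0, 1.0]] [[-0.3616, -0.8047, 0.4709, 0.9934], [0.9322, -0.3194, 0.1701, 0.1924], [0.0135, 0.5005, 0.8656, 1.0397], [0.0, 0.0, 0.0, 1.0]] ['frame', 'K', 'world_from_camera']
side [[402.3016487840634, 0.0, 316.6713939849983], [0.0, 402.3016487840634, 195.11684088644444], [0.0, 0.0, 1.0]] [[0.9879, 0.1096, -0.11, 0.3747], [-0.1545, 0.6217, -0.7679, -0.85], [-0.0158, 0.7756, 0.6311, 0.834], [0.0, 0.0, 0.0, 1.0]] ['frame', 'K', 'world_from_camera']
wrist [[309.70691628693146, 0.0, 321.051904676748], [0.0, 309.70691628693146, 197.15574532042757], [0.0, 0.0, 1.0]] [[0.4245, -0.8586, -0.2876, 0.2021], [0.9054, 0.402, 0.1363, 0.6226], [-0.0014, -0.3182, 0.948, 0.3715], [0.0, 0.0, 0.0, 1.0]] ['frame', 'K', 'world_from_camera']
```

View pics/scene0.png

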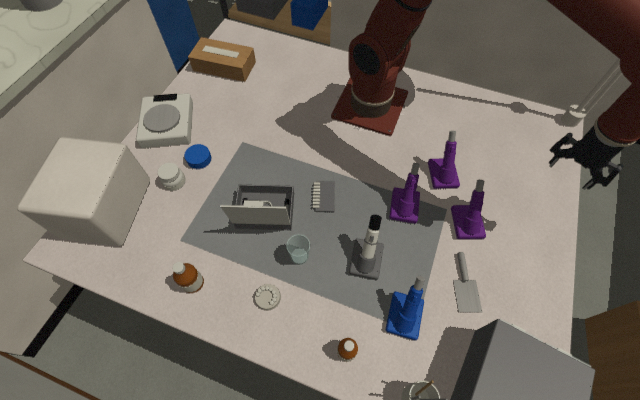

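View pics/side0.png

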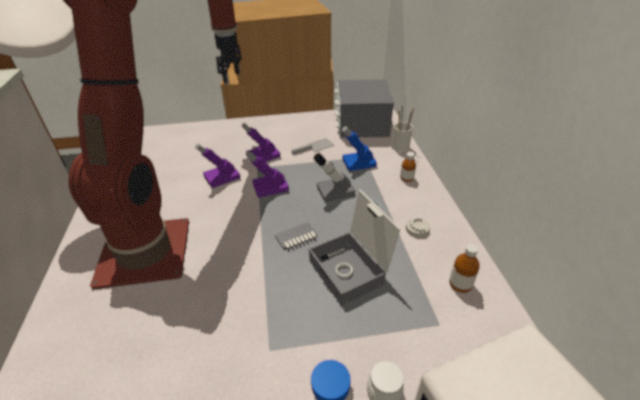

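Lamp candidates in the scene view: the white lamp in its grey stand, black cap at (375,222); the purple look-alikes at (450,135), (415,170) and (479,185); and the blue one at (417,287). I choose the white one, which appears in the side view at (320,158). Next I check it in a close crop.

```bash
cat > h.py <<'E'
import numpy as np,cv2
from scipy.spatial.transform import Rotation as R
def load(n): return dict(np.load(f"pics/{n}.npz"))
def ray(d,p):
    K=d["K"];T=d["world_from_camera"]
    x,y=(p[0]-K[0,2])/K[0,0],(p[1]-K[1,2])/K[1,1]
    v=T[:3,:3]@np.array([x,-y,-1]);return T[:3,3],v/np.linalg.norm(v)
def fray(d,p):
    K=d["K"];T=d["world_from_camera"]
    q=np.array([p[0]-K[0,2],p[1]-K[1,2]])/K[0,0];r=np.linalg.norm(q)+1e-12
    v=np.array([q[0]/r*np.sin(r),-q[1]/r*np.sin(r),-np.cos(r)]);return T[:3,3],T[:3,:3]@v
def onz(r,z): o,v=r; return o+v*(z-o[2])/v[2]
def tri(*rs):
    A=sum(np.eye(3)-np.outer(v,v) for o,v in rs);b=sum((np.eye(3)-np.outer(v,v))@o for o,v in rs)
    X=np.linalg.solve(A,b);return X,[np.linalg.norm(np.cross(X-o,v)) for o,v in rs]
def proj(d,X):
    K=d["K"];T=d["world_from_camera"];c=T[:3,:3].T@(np.asarray(X)-T[:3,3])
    return np.array([K[0,2]+K[0,0]*c[0]/-c[2],K[1,2]-K[1,1]*c[1]/-c[2]])
def fproj(d,X):
    K=d["K"];T=d["world_from_camera"];c=T[:3,:3].T@(np.asarray(X)-T[:3,3])
    t=np.arctan2(np.hypot(c[0],c[1]),-c[2]);n=np.hypot(c[0],c[1])
    return np.array([K[0,2]+K[0,0]*t*c[0]/n,K[1,2]-K[0,0]*t*c[1]/n])
E
python3 - <<'E'
import cv2,numpy as np
a=cv2.imread("pics/scene0.png");b=cv2.imread("pics/side0.png")
r=lambda im,x,y,w,h,s:cv2.resize(im[y:y+h,x:x+w],None,fx=s,fy=s,interpolation=cv2.INTER_CUBIC)
A=np.hstack([r(a,215,175,85,60,5)[:, :400],r(a,340,205,60,80,5)[:300,:300]]) if 0 else None
top=np.hstack([r(a,215,178,80,60,5),r(a,340,208,80,75,4)[:300]])
bot=np.hstack([r(b,300,185,105,120,3)[:300,:400],np.zeros((300,85,3),np.uint8)[:, :85],r(b,305,145,60,60,5)[:, :235]])
w=min(top.shape[1],bot.shape[1]);print(top.shape,bot.shape)
cv2.imwrite("pics/c1.png",np.vstack([top[:,:w],bot[:,:w]]))
E
```

```text
(300, 720, 3) (300, 635, 3)
```

View pics/c1.png

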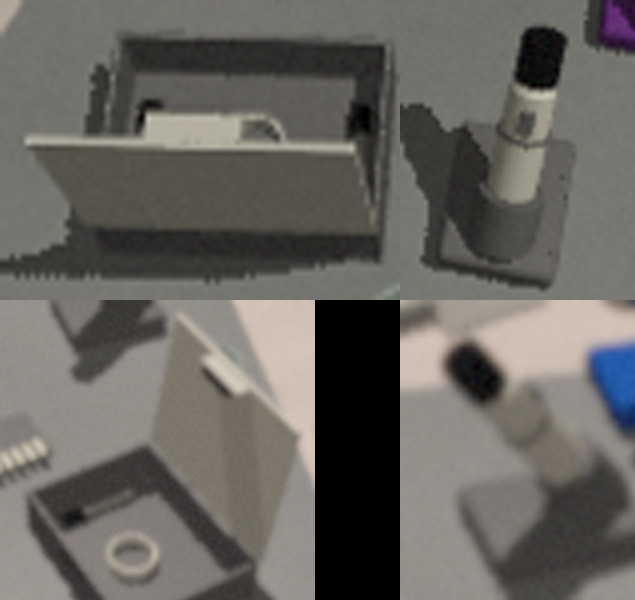

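The crop confirms it: a white lamp with a black cap, scene cap around (375,222), side cap around (320,160). The case is open with its hinge towards +x, and the ring is at side (344,268).

```bash
python3 - <<'E'
from h import *
a=load("scene0");b=load("side0")
def blob(d,x,y,w,h,t):
    f=d["frame"][y:y+h,x:x+w].max(2)
    m=(f<t).astype(np.uint8);n,l,st,c=cv2.connectedComponentsWithStats(m)
    i=1+np.argmax(st[1:,4]);print(st[i]);pts=np.argwhere(l==i)[:,::-1]+[x,y];return c[i]+[x,y],cv2.minAreaRect(pts.astype(np.float32))
ca,ra=blob(a,360,208,25,26,45);cb,rb=blob(b,308,148,25,24,60)
print(ca,ra,cb,rb)
X,e=tri(ray(a,ca),ray(b,cb));print("capcentre",X,e)
S=lambda p:((p[0])/5+215-.5+.1,p[1]/5+178-.4)
Q=lambda p:(p[0]/3+300-.33,(p[1]-300)/3+185-.33)
print("holder",onz(ray(b,Q((132,548))),.016), onz(ray(b,Q((132,553))),.012))
for p in [(120,38),(388,43)]: print("rim-x scene",p,onz(ray(a,S(p)),.048))
for p in [(148,447),(30,497),(252,568)]: print("rim side",p,onz(ray(b,Q(p)),.048))
# lid free corners: scene (27,140),(355,148) ; side (299,435),(178,315)
print("lid y-",tri(ray(a,S((27,140))),ray(b,Q((299,435)))))
print("lid y+",tri(ray(a,S((355,148))),ray(b,Q((178,315)))))
# stand base corners scene
L=lambda p:((p[0]-400)/4+340-.4,p[1]/4+208-.4)
for p in [(460,122),(575,145),(548,287),(440,262)]: print("stand",onz(ray(a,L(p)),.015))
for p in [(545,33),(535,195)]: print(L(p))
M=lambda p:((p[0]-400)/5+305-.4,(p[1]-300)/5+145-.4)
print("body axis low",tri(ray(a,L((517,195))),ray(b,M((568,470)))))
E
```

```text
[  9   7  12  15 148]
[ 7  6 10 12 74]
[374.62837838 221.97297297] ((374.5, 222.0), (14.0, 11.0), 90.0) [319.60810811 159.33783784] ((319.7500305175781, 159.25001525878906), (11.31370735168457, 6.363960266113281), 45.0)
capcentre [0.529186   0.16625933 0.14094607] [np.float64(0.0028340973921447167), np.float64(0.0028340973921447254)]
holder [ 0.54080722 -0.16498457  0.016     ] [ 0.54044505 -0.16722335  0.012     ]
rim-x scene (120, 38) [ 0.51196881 -0.26571056  0.048     ]
rim-x scene (388, 43) [ 0.45406601 -0.11018741  0.048     ]
rim side (148, 447) [ 0.57369016 -0.07594071  0.048     ]
rim side (30, 497) [ 0.45762575 -0.11940409  0.048     ]
rim side (252, 568) [ 0.62780986 -0.22953255  0.048     ]
lid y- (array([ 0.65366855, -0.21806319,  0.18641304]), [np.float64(0.0018612092894629742), np.float64(0.0018612092894627265)])
lid y+ (array([ 0.59678297, -0.05868502,  0.18764225]), [np.float64(0.002270695645808275), np.float64(0.002270695645808251)])
stand [0.53370727 0.12442754 0.015     ]
stand [0.51999611 0.20933005 0.015     ]
stand [0.63006182 0.22264385 0.015     ]
stand [0.64066539 0.14612926 0.015     ]
(375.85, 215.85)
(373.35, 256.35)
body axis low (array([0.59072785, 0.18015108, 0.04928392]), [np.float64(0.003858444345658485), np.float64(0.0038584443456586245)])
```

```bash
cat >> h.py <<'E'
def frame(z,y):
    z=np.array(z,float);z/=np.linalg.norm(z);y=np.array(y,float);y-=z*(y@z);y/=np.linalg.norm(y)
    return np.column_stack([np.cross(y,z),y,z])
def cur():
    from rig import get_state
    s=get_state();q=s["tcp_rot"];return s,s["tool_pos"],R.from_quat(np.r_[q[1:],q[0]]).as_matrix()
def go(p,M,p0=None,M0=None):
    if p0 is None: _,p0,M0=cur()
    l=M0.T@(np.array(p)-p0);r=R.from_matrix(M0.T@M).as_rotvec()
    print("lin",l.round(4).tolist(),"rot",r.round(4).tolist(),"rows",max(np.linalg.norm(l)/.0417,np.degrees(np.linalg.norm(r))/7.16).round(1))
PS=np.radians(10);U=np.array([-.574*np.cos(PS),-.574*np.sin(PS),.819]);SY=[-np.sin(PS),np.cos(PS),0]
CAP=np.array([.529,.166,.141])
E
python3 - <<'E'
from h import *
_,p,M=cur();G=frame(-U,SY)
p1=[.36,.40,.34];go(p1,frame([0,0,-1],SY))
go(CAP+.14*U,G,np.array(p1),frame([0,0,-1],SY))
E
```

```text
lin [-0.1559, -0.1347, -0.1092] rot [-0.0013, -0.0003, -0.6133] rows 5.6
lin [-0.0454, -0.2598, 0.0843] rot [0.0, -0.6113, -0.0] rows 6.6
```

arm_command:
  targets:
    - {"linear": [-0.05, -0.04, -0.109], "rotation": [0, 0, -0.1]}
    - {"linear": [-0.156, -0.135, -0.109], "rotation": [0, 0, -0.613]}
    - {"linear": [-0.156, -0.135, -0.109], "rotation": [0, 0, -0.613]}
    - {"linear": [-0.156, -0.135, -0.109], "rotation": [0, 0, -0.613]}
    - {"linear": [-0.156, -0.135, -0.109], "rotation": [0, 0, -0.613]}
    - {"linear": [-0.156, -0.135, -0.109], "rotation": [0, 0, -0.613]}
    - {"linear": [-0.156, -0.135, -0.109], "rotation": [0, 0, -0.613]}
    - {"linear": [-0.156, -0.135, -0.109], "rotation": [0, 0, -0.613]}
  claw: 1

```text
time_s: 0.82
tool_pos: [0.3614, 0.3984, 0.3415]
tcp_rot: [0.001, -0.085, 0.996, 0.001]
force: [-0.0, 1.4, 0.3]
width: 0.0852
grasp_force: 0.0
```

```bash
python3 - <<'E'
from h import *
s,p,M=cur();print(p,M.round(3).tolist(),s["qpos"].round(2));go(CAP+.14*U,frame(-U,SY))
E
```

```text
[0.36139775 0.39837193 0.34147401] [[-0.986, -0.169, 0.001], [-0.169, 0.986, 0.002], [-0.002, 0.001, -1.0]] [-0.99  0.07  0.08  1.56 -0.01  1.51  0.83]
lin [-0.0453, -0.2579, 0.0855] rot [0.0001, -0.6098, -0.0047] rows 6.6
```

arm_command:
  targets:
    - {"linear": [-0.045, -0.258, 0.086], "rotation": [0, -0.61, 0]}
    - {"linear": [-0.045, -0.258, 0.086], "rotation": [0, -0.61, 0]}
    - {"linear": [-0.045, -0.258, 0.086], "rotation": [0, -0.61, 0]}
    - {"linear": [-0.045, -0.258, 0.086], "rotation": [0, -0.61, 0]}
    - {"linear": [-0.045, -0.258, 0.086], "rotation": [0, -0.61, 0]}
    - {"linear": [-0.045, -0.258, 0.086], "rotation": [0, -0.61, 0]}
    - {"linear": [-0.045, -0.258, 0.086], "rotation": [0, -0.61, 0]}
    - {"linear": [-0.045, -0.258, 0.086], "rotation": [0, -0.61, 0]}

```text
time_s: 1.48
tool_pos: [0.4472, 0.2112, 0.2607]
tcp_rot: [0.289, -0.085, 0.953, 0.024]
force: [-0.0, 0.4, -0.4]
width: 0.0857
grasp_force: 0.0
```

```bash
python3 - <<'E'
from h import *
from rig import *
s,p,M=cur();print(p,M.round(3).tolist(),s["qpos"].round(2));go(CAP+.14*U,frame(-U,SY))
d=snapshot("wrist");np.savez("pics/wrist1.npz",**d);cv2.imwrite("pics/wrist1.png",d["frame"][:,:,::-1])
print(fproj(d,CAP),fproj(d,CAP+.017*U))
E
```

```text
[0.44723198 0.21118872 0.26071144] [[-0.818, -0.177, 0.547], [-0.149, 0.984, 0.096], [-0.555, -0.003, -0.832]] [-0.41 -0.38 -0.27  2.22  0.25  0.78  0.93]
lin [0.0094, -0.0587, -0.0] rot [-0.0003, -0.0225, 0.0043] rows 1.4
[259.812591   179.19291589] [256.25595558 183.74964988]
```

View pics/wrist1.png

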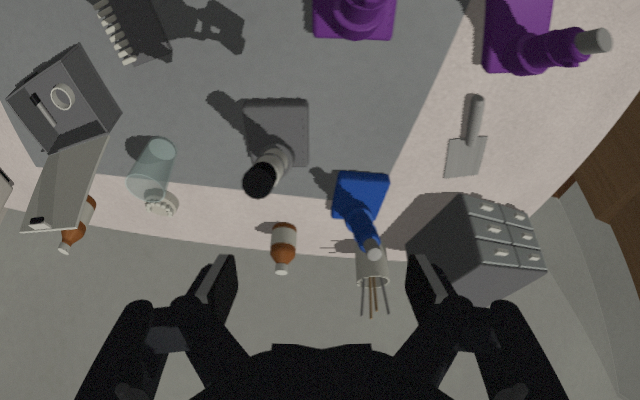

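The wrist view shows the cap's end face at about (259,181), against a prediction of (256,184). The ring is at (62,97). Next I move nearer along the axis.

```bash
python3 - <<'E'
from h import *
go(CAP+.10*U,frame(-U,SY))
E
```

```text
lin [0.0069, -0.0502, 0.0372] rot [-0.0085, -0.026, -0.0038] rows 1.5
```

arm_command:
  targets:
    - {"linear": [0.007, -0.05, 0.037], "rotation": [-0.008, -0.026, 0]}
    - {"linear": [0.007, -0.05, 0.037], "rotation": [-0.008, -0.026, 0]}
    - {"linear": [0.007, -0.05, 0.037], "rotation": [-0.008, -0.026, 0]}
    - {"linear": [0.007, -0.05, 0.037], "rotation": [-0.008, -0.026, 0]}
    - {"linear": [0.007, -0.05, 0.037], "rotation": [-0.008, -0.026, 0]}
    - {"linear": [0.007, -0.05, 0.037], "rotation": [-0.008, -0.026, 0]}

```text
time_s: 2.03
tool_pos: [0.471, 0.1644, 0.2274]
tcp_rot: [0.301, -0.085, 0.949, 0.029]
force: [0.7, 0.4, -0.6]
width: 0.0855
grasp_force: 0.0
```

```bash
python3 - <<'E'
from h import *
from rig import *
s,p,M=cur();print(p,M.round(3).tolist(),s["qpos"].round(2));go(CAP+.10*U,frame(-U,SY))
d=snapshot("wrist");np.savez("pics/wrist2.npz",**d)
f=d["frame"];c=fproj(d,CAP+.017*U).round().astype(int);print(c,fproj(d,CAP-.017*U),fproj(d,CAP-.06*U))
x,y=max(c[0]-70,0),max(c[1]-90,0);print(x,y)
cv2.imwrite("pics/w2c.png",cv2.resize(f[y:y+150,x:x+150,::-1],None,fx=4,fy=4,interpolation=cv2.INTER_CUBIC))
E
```

```text
[0.4710458  0.16443268 0.22736375] [[-0.805, -0.18, 0.566], [-0.145, 0.984, 0.107], [-0.576, 0.004, -0.818]] [-0.38 -0.37 -0.17  2.3   0.25  0.64  1.04]
lin [0.0026, -0.0085, 0.0036] rot [0.0071, 0.0024, 0.0026] rows 0.2
[310 201] [310.73008533 188.44987224] [311.78230179 176.04606405]
240 111
```

View pics/w2c.png

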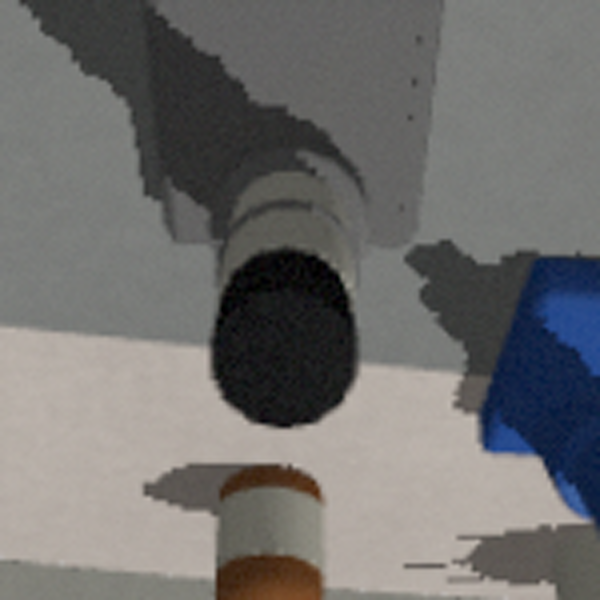

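```bash
python3 - <<'E'
from h import *
d=load("wrist2");E=CAP+.017*U
o,v=fray(d,(311.2,200.0));q=o+v*((E-o)@U)/(v@U);print("shift",q-E)
C=CAP+(q-E);print("cap",C)
go(C+.04*U,frame(-U,SY));go(C-.004*U,frame(-U,SY))
E
```

```text
shift [-0.00104232  0.00104677 -0.00059202]
cap [0.52795768 0.16704677 0.14040798]
lin [0.0039, -0.0076, 0.0636] rot [0.007, 0.0025, 0.0026] rows 1.5
lin [0.004, -0.0079, 0.1076] rot [0.007, 0.0025, 0.0026] rows 2.6
```

arm_command:
  targets:
    - {"linear": [0.004, -0.008, 0.03], "rotation": [0.007, 0.002, 0.003]}
    - {"linear": [0.004, -0.008, 0.05], "rotation": [0.007, 0.002, 0.003]}
    - {"linear": [0.004, -0.008, 0.05], "rotation": [0.007, 0.002, 0.003]}
    - {"linear": [0.004, -0.008, 0.05], "rotation": [0.007, 0.002, 0.003]}
    - {"linear": [0.004, -0.008, 0.05], "rotation": [0.007, 0.002, 0.003]}

```text
time_s: 2.5
tool_pos: [0.4976, 0.16, 0.1843]
tcp_rot: [0.3, -0.082, 0.95, 0.026]
force: [0.3, 0.6, 0.0]
width: 0.0856
grasp_force: 0.0
```

```bash
cat >> h.py <<'E'
CAP=np.array([.528,.167,.1405])
E
python3 - <<'E'
from h import *
go(CAP-.004*U,frame(-U,SY))
E
```

```text
lin [-0.0003, 0.0016, 0.0578] rot [-0.001, 0.0003, -0.0016] rows 1.4
```

arm_command:
  targets:
    - {"linear": [0, 0.001, 0.02], "rotation": [0, 0, 0]}
    - {"linear": [0, 0.0015, 0.04], "rotation": [0, 0, 0]}
    - {"linear": [0, 0.0015, 0.058], "rotation": [0, 0, 0]}
    - {"linear": [0, 0.0015, 0.058], "rotation": [0, 0, 0]}
    - {"linear": [0, 0.0015, 0.058], "rotation": [0, 0, 0]}

```text
time_s: 2.92
tool_pos: [0.5301, 0.1665, 0.1364]
tcp_rot: [0.299, -0.082, 0.95, 0.026]
force: [0.2, 0.0, -0.1]
width: 0.0859
grasp_force: 0.0
```

arm_command:
  targets:
    - {"linear": [0, 0, 0], "rotation": [0, 0, 0]}
    - {"linear": [0, 0, 0], "rotation": [0, 0, 0]}
    - {"linear": [0, 0, 0], "rotation": [0, 0, 0]}
    - {"linear": [0, 0, 0], "rotation": [0, 0, 0]}
    - {"linear": [0, 0, 0], "rotation": [0, 0, 0]}
    - {"linear": [0, 0, 0], "rotation": [0, 0, 0]}
    - {"linear": [0, 0, 0], "rotation": [0, 0, 0]}
    - {"linear": [0, 0, 0], "rotation": [0, 0, 0]}
  claw: 0
  squeeze: 25

```text
time_s: 3.58
tool_pos: [0.5303, 0.1664, 0.1366]
tcp_rot: [0.3, -0.082, 0.95, 0.026]
force: [-7.6, -1.7, 8.7]
width: 0.0285
grasp_force: 23.9
```

```bash
python3 - <<'E'
from h import *
s,p,M=cur();print(s["width"],s["grasp_force"],s["force"]);go(CAP-.004*U,frame(-U,SY))
E
```

```text
0.02851773613433997 23.872850316111 [-7.56259585 -1.69911864  8.67729548]
lin [-0.0005, 0.001, -0.0004] rot [-0.0018, 0.0006, -0.0025] rows 0.0
```

arm_command:
  targets:
    - {"linear": [0, 0, -0.01], "rotation": [0, 0, 0]}
    - {"linear": [0, 0, -0.02], "rotation": [0, 0, 0]}
    - {"linear": [0, 0, -0.03], "rotation": [0, 0, 0]}
    - {"linear": [0, 0, -0.04], "rotation": [0, 0, 0]}
    - {"linear": [0, 0, -0.05], "rotation": [0, 0, 0]}
    - {"linear": [0, 0, -0.06], "rotation": [0, 0, 0]}
    - {"linear": [0, 0, -0.06], "rotation": [0, 0, 0]}
    - {"linear": [0, 0, -0.06], "rotation": [0, 0, 0]}

```text
time_s: 4.25
tool_pos: [0.4964, 0.1607, 0.1855]
tcp_rot: [0.3, -0.082, 0.95, 0.026]
force: [-0.1, -0.1, -0.1]
width: 0.0282
grasp_force: 26.2
```

```bash
python3 - <<'E'
from h import *
from rig import *
s,p,M=cur();print(s["width"],s["grasp_force"],s["force"],s["qpos"].round(2))
d=snapshot("wrist");np.savez("pics/wrist3.npz",**d);cv2.imwrite("pics/wrist3.png",d["frame"][:,:,::-1])
V=frame([0,0,-1],[-np.sin(.349),np.cos(.349),0])
V0=frame([0,0,-1],SY)
go([.50,.10,.30],V0);go([.54,-.167,.18],V,np.array([.50,.10,.30]),V0)
E
```

```text
0.02819674425714448 26.20773366232637 [-0.10974747 -0.12251945 -0.10758964] [-0.33 -0.27 -0.18  2.32  0.31  0.52  1.  ]
lin [-0.0605, -0.0602, -0.0981] rot [-0.0008, 0.6113, -0.0028] rows 4.9
lin [0.007, -0.2699, 0.12] rot [0.0, 0.0, -0.1745] rows 7.1
```

View pics/wrist3.png

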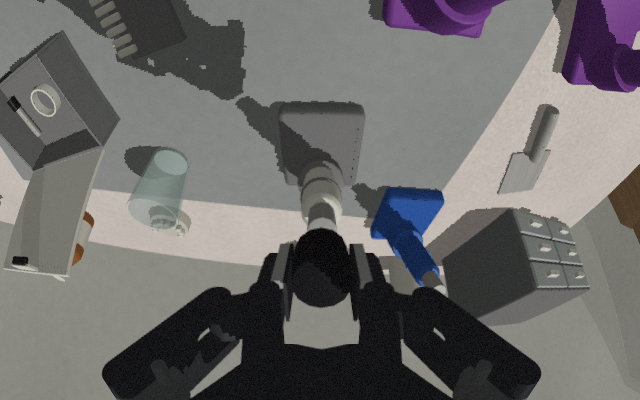

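The cap is held between the fingertips with its end face at about (322,280), and the lamp's bare nose shows at (322,215).

arm_command:
  targets:
    - {"linear": [-0.01, 0, -0.03], "rotation": [0, 0, 0]}
    - {"linear": [-0.03, -0.01, -0.06], "rotation": [0, 0.1, 0]}
    - {"linear": [-0.06, -0.06, -0.098], "rotation": [0, 0.611, -0.003]}
    - {"linear": [-0.06, -0.06, -0.098], "rotation": [0, 0.611, -0.003]}
    - {"linear": [-0.06, -0.06, -0.098], "rotation": [0, 0.611, -0.003]}
    - {"linear": [-0.06, -0.06, -0.098], "rotation": [0, 0.611, -0.003]}
    - {"linear": [-0.06, -0.06, -0.098], "rotation": [0, 0.611, -0.003]}
    - {"linear": [-0.06, -0.06, -0.098], "rotation": [0, 0.611, -0.003]}

```text
time_s: 4.97
tool_pos: [0.5008, 0.1002, 0.2971]
tcp_rot: [-0.002, -0.087, 0.996, -0.001]
force: [-0.5, 0.2, -0.4]
width: 0.0285
grasp_force: 26.2
```

```bash
python3 - <<'E'
from h import *
s,p,M=cur();print(p,s["width"],s["grasp_force"],M.round(3)[:,2])
V=frame([0,0,-1],[-np.sin(.349),np.cos(.349),0]);go([.50,-.09,.24],V)
E
```

```text
[0.50079886 0.10023594 0.29712169] 0.028486433500667655 26.180501487985985 [-0.004 -0.003 -1.   ]
lin [0.0334, -0.1871, 0.0577] rot [-0.0021, -0.0042, -0.1754] rows 4.8
```

arm_command:
  targets:
    - {"linear": [0.033, -0.187, 0.058], "rotation": [-0.002, -0.004, -0.175]}
    - {"linear": [0.033, -0.187, 0.058], "rotation": [-0.002, -0.004, -0.175]}
    - {"linear": [0.033, -0.187, 0.058], "rotation": [-0.002, -0.004, -0.175]}
    - {"linear": [0.033, -0.187, 0.058], "rotation": [-0.002, -0.004, -0.175]}
    - {"linear": [0.033, -0.187, 0.058], "rotation": [-0.002, -0.004, -0.175]}
    - {"linear": [0.033, -0.187, 0.058], "rotation": [-0.002, -0.004, -0.175]}
    - {"linear": [0.033, -0.187, 0.058], "rotation": [-0.002, -0.004, -0.175]}
    - {"linear": [0.033, -0.187, 0.058], "rotation": [-0.002, -0.004, -0.175]}

```text
time_s: 5.63
tool_pos: [0.499, -0.0893, 0.2417]
tcp_rot: [0.003, -0.174, 0.985, 0.001]
force: [-0.5, 0.5, -0.4]
width: 0.0283
grasp_force: 26.2
```

```bash
python3 - <<'E'
from h import *
from rig import *
s,p,M=cur();print(p,M.round(3)[:,2])
d=snapshot("wrist");np.savez("pics/wrist4.npz",**d);cv2.imwrite("pics/wrist4.png",d["frame"][:,:,::-1])
print(fproj(d,[.54,-.167,.016]))
for k in (.01,.015,.02,.025): print(k,fproj(d,p-k*M[:,2]))
E
```

```text
[ 0.49897701 -0.08925999  0.24173918] [ 0.005  0.002 -1.   ]
[251.11592267 173.7868632 ]
0.01 [321.5488627  269.88211669]
0.015 [321.5575012  275.34235986]
0.02 [321.56654899 281.11604358]
0.025 [321.57602733 287.22657483]
```

View pics/wrist4.png

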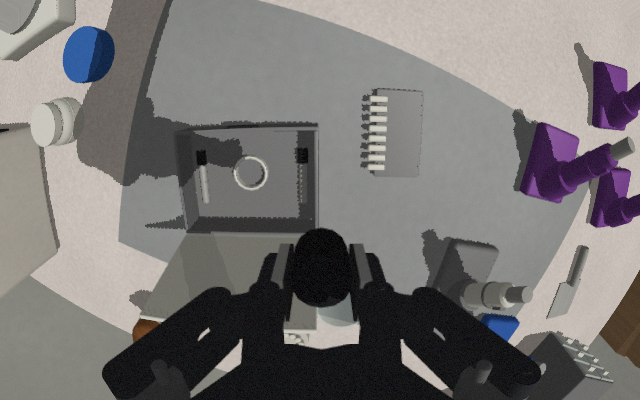

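The ring is at about (250,173) against a prediction of (251,174), and the cap's end face at about (321.5,281), so its closed end is 20 mm behind the TCP. Next I refine the ring position by mask and move above it.

```bash
python3 - <<'E'
from h import *
d=load("wrist4");f=d["frame"][145:200,222:282].min(2);m=(f>120).astype(np.uint8)
c,_=cv2.findContours(m,cv2.RETR_EXTERNAL,cv2.CHAIN_APPROX_NONE);c=max(c,key=cv2.contourArea);e=cv2.fitEllipse(c);print(e)
c0=np.array(e[0])+[222,145];H=onz(fray(d,c0),.014);print(c0,H)
s,p,M=cur();V=frame([0,0,-1],[-np.sin(.349),np.cos(.349),0]);go([H[0],H[1],.09],V)
E
```

```text
((29.153627395629883, 28.041845321655273), (31.430614471435547, 32.62839126586914), 53.644622802734375)
[251.1536274  173.04184532] [ 0.53970824 -0.16749514  0.014     ]
lin [-0.01, -0.0881, 0.152] rot [0.0005, 0.0058, 0.0018] rows 4.2
```

arm_command:
  targets:
    - {"linear": [-0.005, -0.04, 0.04], "rotation": [0, 0, 0]}
    - {"linear": [-0.01, -0.07, 0.07], "rotation": [0, 0.006, 0.002]}
    - {"linear": [-0.01, -0.088, 0.09], "rotation": [0, 0.006, 0.002]}
    - {"linear": [-0.01, -0.088, 0.12], "rotation": [0, 0.006, 0.002]}
    - {"linear": [-0.01, -0.088, 0.152], "rotation": [0, 0.006, 0.002]}
    - {"linear": [-0.01, -0.088, 0.152], "rotation": [0, 0.006, 0.002]}
    - {"linear": [-0.01, -0.088, 0.152], "rotation": [0, 0.006, 0.002]}

```text
time_s: 6.27
tool_pos: [0.5389, -0.167, 0.0892]
tcp_rot: [-0.002, -0.174, 0.985, 0.001]
force: [-0.1, -0.4, 0.6]
width: 0.0285
grasp_force: 26.2
```

```bash
python3 - <<'E'
from h import *
from rig import *
s,p,M=cur();print(p,M.round(3)[:,2],s["force"])
d=snapshot("wrist");np.savez("pics/wrist5.npz",**d);cv2.imwrite("pics/wrist5.png",d["frame"][:,:,::-1])
V=frame([0,0,-1],[-np.sin(.349),np.cos(.349),0]);go([.5397,-.1675,.022],V)
E
```

```text
[ 0.53886555 -0.16702308  0.08915604] [-0.005  0.001 -1.   ] [-0.09846638 -0.36294594  0.55467059]
lin [0.0004, 0.0002, 0.069] rot [0.0006, -0.0012, 0.0003] rows 1.7
```

View pics/wrist5.png

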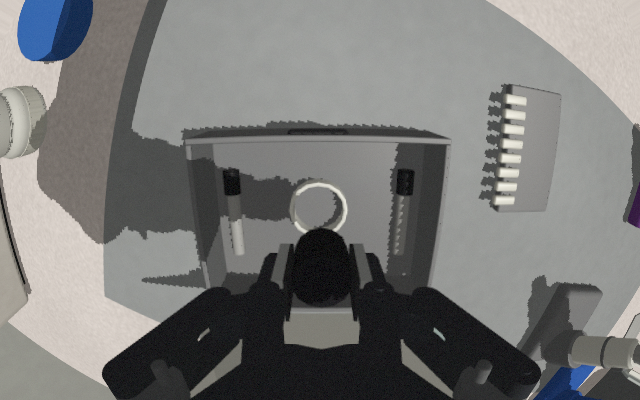

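The ring sits ahead of the cap at about (319,210), nearly in line with it. Next I refine the position once more.

```bash
python3 - <<'E'
from h import *
d=load("wrist5");print(fproj(d,[.5397,-.1675,.016]))
f=d["frame"][172:228,280:360].astype(int);m=(f.min(2)>125)
# outer edge per column/row: ring mask points
pts=np.argwhere(m)[:,::-1]+[280,172]
P=np.array([onz(fray(d,p),.016)[:2] for p in pts])
from scipy.optimize import least_squares
r=least_squares(lambda q:np.hypot(*(P-q[:2]).T)-q[2],[.54,-.167,.02],loss="soft_l1",f_scale=.001);print(len(P),r.x,np.std(r.fun))
V=frame([0,0,-1],[-np.sin(.349),np.cos(.349),0]);go([r.x[0],r.x[1],.022],V)
E
```

```text
[320.32101733 211.14366349]
2822 [ 0.53111451 -0.16446558  0.0191536 ] 0.0075090268157686525
lin [0.0074, 0.006, 0.069] rot [0.0006, -0.0012, 0.0003] rows 1.7
```

```bash
python3 - <<'E'
from h import *
from scipy.optimize import least_squares
d=load("wrist5");f=d["frame"][172:232,285:353].astype(int)
for t in (160,175,190):
    m=(f.min(2)>t);pts=np.argwhere(m)[:,::-1]+[285,172]
    P=np.array([onz(fray(d,p),.016)[:2] for p in pts])
    r=least_squares(lambda q:np.hypot(*(P-q[:2]).T)-q[2],[.54,-.167,.02],loss="soft_l1",f_scale=.001);print(t,len(P),r.x,np.std(r.fun))
E
```

```text
160 405 [ 0.53945067 -0.16919334  0.02003646] 0.0008602708974028869
175 337 [ 0.53944775 -0.16921629  0.0200561 ] 0.0007252073049559132
190 274 [ 0.53945923 -0.16919688  0.02011174] 0.000599508249349699
```

arm_command:
  targets:
    - {"linear": [0.001, -0.001, 0.02], "rotation": [0, -0.001, 0]}
    - {"linear": [0.001, -0.001, 0.035], "rotation": [0, -0.001, 0]}
    - {"linear": [0.001, -0.001, 0.05], "rotation": [0, -0.001, 0]}
    - {"linear": [0.001, -0.001, 0.06], "rotation": [0, -0.001, 0]}
    - {"linear": [0.001, -0.001, 0.066], "rotation": [0, -0.001, 0]}
    - {"linear": [0.001, -0.001, 0.069], "rotation": [0, -0.001, 0]}
    - {"linear": [0.001, -0.001, 0.069], "rotation": [0, -0.001, 0]}

```text
time_s: 6.9
tool_pos: [0.5393, -0.1698, 0.0214]
tcp_rot: [-0.0, -0.173, 0.985, 0.0]
force: [-0.4, -0.6, -1.2]
width: 0.0285
grasp_force: 26.2
```

arm_command:
  targets:
    - {"linear": [0, 0, 0.0005], "rotation": [0, 0, 0]}
    - {"linear": [0, 0, 0.001], "rotation": [0, 0, 0]}
    - {"linear": [0, 0, 0.0015], "rotation": [0, 0, 0]}
    - {"linear": [0, 0, 0.002], "rotation": [0, 0, 0]}
    - {"linear": [0, 0, 0.002], "rotation": [0, 0, 0]}

```text
time_s: 7.32
tool_pos: [0.5388, -0.1701, 0.0189]
tcp_rot: [-0.001, -0.173, 0.985, 0.0]
force: [0.0, 0.4, 0.5]
width: 0.028
grasp_force: 26.2
```

Still no contact, so I lower it in small steps.

arm_command:
  targets:
    - {"linear": [0, 0, 0.0005], "rotation": [0, 0, 0]}
    - {"linear": [0, 0, 0.001], "rotation": [0, 0, 0]}
    - {"linear": [0, 0, 0.0015], "rotation": [0, 0, 0]}
    - {"linear": [0, 0, 0.0015], "rotation": [0, 0, 0]}

```text
time_s: 7.65
tool_pos: [0.5391, -0.1701, 0.0182]
tcp_rot: [-0.0, -0.173, 0.985, 0.0]
force: [-3.3, 1.0, 10.9]
width: 0.0286
grasp_force: 26.8
```

Contact came at the predicted floor height, so I release.

arm_command:
  targets:
    - {"linear": [0, 0, -0.001], "rotation": [0, 0, 0]}
    - {"linear": [0, 0, -0.001], "rotation": [0, 0, 0]}
    - {"linear": [0, 0, -0.001], "rotation": [0, 0, 0]}
    - {"linear": [0, 0, -0.001], "rotation": [0, 0, 0]}
    - {"linear": [0, 0, -0.001], "rotation": [0, 0, 0]}
  claw: 0.6

```text
time_s: 8.07
tool_pos: [0.5387, -0.17, 0.0181]
tcp_rot: [-0.001, -0.173, 0.985, 0.0]
force: [0.2, -0.0, -0.3]
width: 0.0514
grasp_force: 0.0
```

arm_command:
  targets:
    - {"linear": [0, 0, -0.01], "rotation": [0, 0, 0]}
    - {"linear": [0, 0, -0.025], "rotation": [0, 0, 0]}
    - {"linear": [0, 0, -0.05], "rotation": [0, 0, 0]}
    - {"linear": [0, 0, -0.085], "rotation": [0, 0, 0]}
    - {"linear": [0, 0, -0.12], "rotation": [0, 0, 0]}
    - {"linear": [0, 0, -0.15], "rotation": [0, 0, 0]}
    - {"linear": [0, 0, -0.15], "rotation": [0, 0, 0]}

```text
time_s: 8.65
tool_pos: [0.542, -0.1712, 0.1756]
tcp_rot: [0.004, -0.173, 0.985, -0.001]
force: [1.6, -0.4, -0.1]
width: 0.0512
grasp_force: 0.0
```

```bash
python3 - <<'E'
from h import *
from rig import *
s,p,M=cur();print(p,s["force"],s["width"])
d=snapshot("wrist");np.savez("pics/wrist6.npz",**d)
b=snapshot("side");np.savez("pics/side6.npz",**b)
A=cv2.resize(d["frame"][120:280,180:460,::-1],(560,320),interpolation=cv2.INTER_CUBIC)
B=cv2.resize(b["frame"][180:310,290:430,::-1],(220,204))
o=np.zeros((320,780,3),np.uint8);o[:,:560]=A;o[:204,560:]=B;cv2.imwrite("pics/c6.png",o)
E
```

```text
[ 0.54203951 -0.17121299  0.17559064] [ 1.5589411  -0.41842217 -0.14694082] 0.0512378358996136
```

View pics/c6.png

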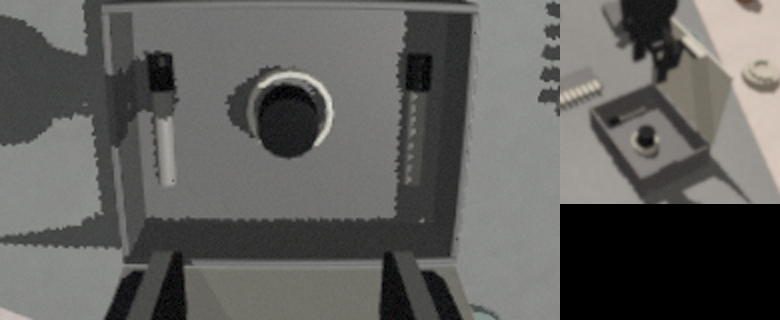

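The cap is upright in the ring, closed end up. Next is the lid, so I plan the sweep and check clearance to the tumbler.

```bash
cat >> h.py <<'E'
CC=np.array([.544,-.1675]);EX=np.array([np.cos(.349),np.sin(.349)]);EY=np.array([-EX[1],EX[0]])
V=frame([0,0,-1],np.r_[EY,0])
def sz(s,z): return np.r_[CC+s*EX,z]
E
python3 - <<'E'
from h import *
a=load("scene0")
for n,p,z in (("tumblerrim",(298,243),.085),("tumblerbase",(298,258),0),("model",(267,293),.028)):
    X=onz(ray(a,p),z);print(n,X,"case",(X[:2]-CC)@EX,(X[:2]-CC)@EY)
s,p,M=cur();print(s["qpos"].round(2))
go(sz(.0,.275),V);go(sz(.13,.275),V,sz(0,.275),V)
E
```

```text
tumblerrim [ 0.6359602  -0.01066545  0.085     ] case 0.14004726580296126 0.1159332463113564
tumblerbase [ 0.64761179 -0.0100818   0.        ] case 0.15119602389884115 0.1124973573650497
model [ 0.77963638 -0.04314356  0.028     ] case 0.26395578052136415 0.036281819541620935
[-0.1   0.21  0.37  1.77 -0.08  1.18  2.22]
lin [-0.0051, 0.0011, -0.1048] rot [-0.0006, 0.0019, -0.0016] rows 2.5
lin [-0.13, 0.0, 0.0] rot [0.0, 0.0, 0.0] rows 3.1
```

arm_command:
  targets:
    - {"linear": [-0.003, 0.001, -0.04], "rotation": [0, 0.002, -0.002]}
    - {"linear": [-0.003, 0.001, -0.08], "rotation": [0, 0.002, -0.002]}
    - {"linear": [-0.003, 0.001, -0.1], "rotation": [0, 0.002, -0.002]}
    - {"linear": [-0.035, 0.001, -0.105], "rotation": [0, 0.002, -0.002]}
    - {"linear": [-0.07, 0.001, -0.105], "rotation": [0, 0.002, -0.002]}
    - {"linear": [-0.105, 0.001, -0.105], "rotation": [0, 0.002, -0.002]}
    - {"linear": [-0.135, 0.001, -0.105], "rotation": [0, 0.002, -0.002]}
    - {"linear": [-0.135, 0.001, -0.105], "rotation": [0, 0.002, -0.002]}
  claw: 0

```text
time_s: 9.42
tool_pos: [0.669, -0.1183, 0.2691]
tcp_rot: [-0.003, -0.177, 0.984, 0.001]
force: [-1.0, 1.1, -0.1]
width: -0.0001
grasp_force: 0.0
```

arm_command:
  targets:
    - {"linear": [0, 0, 0.035], "rotation": [0, 0, 0]}
    - {"linear": [0, 0, 0.07], "rotation": [0, 0, 0]}
    - {"linear": [0, 0, 0.1], "rotation": [0, 0, 0]}
    - {"linear": [0, 0, 0.11], "rotation": [0, 0, 0]}
    - {"linear": [0, 0, 0.11], "rotation": [0, 0, 0]}
    - {"linear": [0, 0, 0.11], "rotation": [0, 0, 0]}

```text
time_s: 9.92
tool_pos: [0.6653, -0.1234, 0.1635]
tcp_rot: [-0.002, -0.174, 0.985, 0.0]
force: [-0.5, -0.2, 0.6]
width: -0.0005
grasp_force: 0.0
```

```bash
python3 - <<'E'
from h import *
s,p,M=cur();print("s",(p[:2]-CC)@EX,(p[:2]-CC)@EY,p[2],s["force"],s["width"])
f=lambda t,r=.115:(np.r_[.065-r*np.cos(t)+.005*np.sin(t)+.011,.0485+r*np.sin(t)+.005*np.cos(t)])
for dg in range(100,-1,-10):
    k=f(np.radians(dg));print(dg,k.round(4));
go(sz(.13,.165),V)
E
```

```text
s 0.12911151496808468 -8.063136953097294e-06 0.1634579701787573 [-0.50433144 -0.19991836  0.63015457] -0.0005146537382887572
100 [0.1009 0.1609]
90 [0.081  0.1635]
80 [0.061  0.1626]
70 [0.0414 0.1583]
60 [0.0228 0.1506]
50 [0.0059 0.1398]
40 [-0.0089  0.1263]
30 [-0.0211  0.1103]
20 [-0.0304  0.0925]
10 [-0.0364  0.0734]
0 [-0.039   0.0535]
lin [-0.0009, 0.0, -0.0015] rot [0.0009, -0.0038, 0.0002] rows 0.0
```

arm_command:
  targets:
    - {"linear": [0.014, 0, 0.001], "rotation": [0, 0, 0]}
    - {"linear": [0.028, 0, 0.001], "rotation": [0, 0, 0]}
    - {"linear": [0.038, 0, 0.0], "rotation": [0, 0, 0]}
    - {"linear": [0.048, 0, 0.0], "rotation": [0, 0, 0]}
    - {"linear": [0.058, 0, 0.0], "rotation": [0, 0, 0]}
    - {"linear": [0.068, 0, 0.001], "rotation": [0, 0, 0]}
    - {"linear": [0.078, 0, 0.003], "rotation": [0, 0, 0]}
    - {"linear": [0.078, 0, 0.003], "rotation": [0, 0, 0]}

```text
time_s: 10.58
tool_pos: [0.5901, -0.1512, 0.1603]
tcp_rot: [-0.002, -0.173, 0.985, 0.0]
force: [-0.3, -0.7, -0.5]
width: -0.0003
grasp_force: 0.0
```

```bash
python3 - <<'E'
from h import *
from rig import *
s,p,M=cur();print("s",(p[:2]-CC)@EX,(p[:2]-CC)@EY,p[2],s["force"],s["qpos"].round(2))
b=snapshot("side");cv2.imwrite("pics/s7.png",cv2.resize(b["frame"][150:320,270:430,::-1],None,fx=3,fy=3))
E
```

```text
s 0.048875022742207966 -0.0004650509291331869 0.1602982088689354 [-0.2987576  -0.73010758 -0.50114544] [-0.11  0.31  0.35  1.67 -0.11  1.19  2.19]
```

View pics/s7.png

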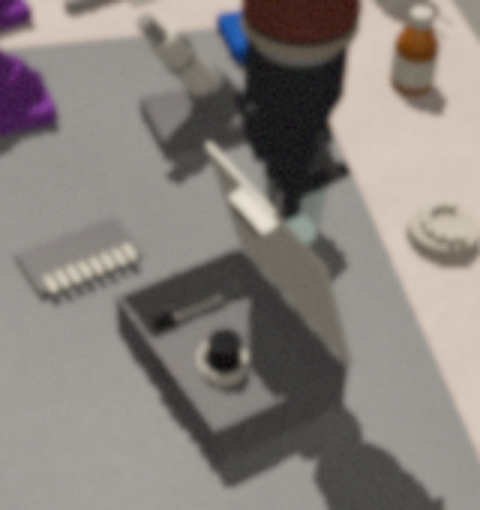

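The side view shows the lid following the finger, now at about 75°, with the cap upright in its ring. I continue the sweep.

arm_command:
  targets:
    - {"linear": [0.009, 0, 0.002], "rotation": [0, 0, 0]}
    - {"linear": [0.018, 0, 0.006], "rotation": [0, 0, 0]}
    - {"linear": [0.026, 0, 0.0095], "rotation": [0, 0, 0]}
    - {"linear": [0.035, 0, 0.015], "rotation": [0, 0, 0]}
    - {"linear": [0.043, 0, 0.02], "rotation": [0, 0, 0]}
    - {"linear": [0.051, 0, 0.027], "rotation": [0, 0, 0]}
    - {"linear": [0.058, 0, 0.034], "rotation": [0, 0, 0]}
    - {"linear": [0.0645, 0, 0.0415], "rotation": [0, 0, 0]}

```text
time_s: 11.3
tool_pos: [0.5304, -0.1725, 0.1184]
tcp_rot: [-0.002, -0.174, 0.985, 0.0]
force: [-0.2, -0.8, 1.0]
width: 0.0001
grasp_force: 0.3
```

```bash
python3 - <<'E'
from h import *
s,p,M=cur();print("s",(p[:2]-CC)@EX,(p[:2]-CC)@EY,p[2],s["force"],s["qpos"].round(2))
E
```

```text
s -0.014466314380993063 -2.3901402242096186e-05 0.11835978713559694 [-0.17461882 -0.84982411  0.99375367] [-0.08  0.24  0.37  1.84 -0.1   1.08  2.24]
```

arm_command:
  targets:
    - {"linear": [0.009, 0, 0.0066], "rotation": [0, 0, 0]}
    - {"linear": [0.017, 0, 0.015], "rotation": [0, 0, 0]}
    - {"linear": [0.0235, 0, 0.023], "rotation": [0, 0, 0]}
    - {"linear": [0.029, 0, 0.033], "rotation": [0, 0, 0]}
    - {"linear": [0.0345, 0, 0.0427], "rotation": [0, 0, 0]}
    - {"linear": [0.0365, 0, 0.047], "rotation": [0, 0, 0]}
    - {"linear": [0.0365, 0, 0.047], "rotation": [0, 0, 0]}

```text
time_s: 11.88
tool_pos: [0.4955, -0.1846, 0.0708]
tcp_rot: [-0.003, -0.174, 0.985, 0.0]
force: [0.2, -0.9, -0.0]
width: -0.0003
grasp_force: 0.0
```

```bash
python3 - <<'E'
from h import *
s,p,M=cur();print("s",(p[:2]-CC)@EX,(p[:2]-CC)@EY,p[2],s["force"],s["qpos"].round(2))
E
```

```text
s -0.05138802886362062 0.0005001841610769234 0.0707618801693376 [ 0.18819898 -0.89829941 -0.04396045] [-0.06  0.25  0.37  1.95 -0.11  0.97  2.29]
```

arm_command:
  targets:
    - {"linear": [0, 0, -0.006], "rotation": [0, 0, 0]}
    - {"linear": [0.012, 0, -0.006], "rotation": [0, 0, 0]}
    - {"linear": [0.012, 0, 0.0], "rotation": [0, 0, 0]}
    - {"linear": [0.012, 0, 0.003], "rotation": [0, 0, 0]}
    - {"linear": [0.012, 0, 0.006], "rotation": [0, 0, 0]}
    - {"linear": [0.012, 0, 0.006], "rotation": [0, 0, 0]}

```text
time_s: 12.38
tool_pos: [0.4853, -0.1884, 0.0655]
tcp_rot: [-0.002, -0.174, 0.985, 0.0]
force: [-0.1, -0.2, 0.4]
width: -0.0
grasp_force: 0.0
```

arm_command:
  targets:
    - {"linear": [0, 0, 0.002], "rotation": [0, 0, 0]}
    - {"linear": [0, 0, 0.004], "rotation": [0, 0, 0]}
    - {"linear": [0, 0, 0.006], "rotation": [0, 0, 0]}
    - {"linear": [0, 0, 0.006], "rotation": [0, 0, 0]}

```text
time_s: 12.72
tool_pos: [0.4854, -0.1887, 0.0602]
tcp_rot: [-0.002, -0.174, 0.985, 0.0]
force: [-1.8, -0.1, 1.8]
width: 0.0002
grasp_force: 1.1
```

arm_command:
  targets:
    - {"linear": [0, 0, 0.001], "rotation": [0, 0, 0]}
    - {"linear": [0, 0, 0.002], "rotation": [0, 0, 0]}
    - {"linear": [0, 0, 0.003], "rotation": [0, 0, 0]}
    - {"linear": [0, 0, 0.003], "rotation": [0, 0, 0]}

```text
time_s: 13.05
tool_pos: [0.4857, -0.1886, 0.057]
tcp_rot: [-0.002, -0.174, 0.985, 0.0]
force: [-0.1, 0.0, 0.7]
width: -0.0
grasp_force: 0.0
```

arm_command:
  targets:
    - {"linear": [0, 0, 0.001], "rotation": [0, 0, 0]}
    - {"linear": [0, 0, 0.002], "rotation": [0, 0, 0]}
    - {"linear": [0, 0, 0.002], "rotation": [0, 0, 0]}

```text
time_s: 13.3
tool_pos: [0.4856, -0.1885, 0.055]
tcp_rot: [-0.002, -0.174, 0.985, 0.0]
force: [0.8, 0.2, 0.8]
width: -0.0004
grasp_force: 0.0
```

arm_command:
  targets:
    - {"linear": [0, 0, 0.001], "rotation": [0, 0, 0]}
    - {"linear": [0, 0, 0.002], "rotation": [0, 0, 0]}
    - {"linear": [0, 0, 0.002], "rotation": [0, 0, 0]}

```text
time_s: 13.55
tool_pos: [0.4857, -0.1886, 0.0535]
tcp_rot: [-0.001, -0.174, 0.985, 0.0]
force: [-1.8, 0.6, 4.1]
width: -0.0001
grasp_force: 2.1
```

arm_command:
  targets:
    - {"linear": [0, 0, 0.001], "rotation": [0, 0, 0]}
    - {"linear": [0, 0, 0.001], "rotation": [0, 0, 0]}

```text
time_s: 13.72
tool_pos: [0.4858, -0.1887, 0.0533]
tcp_rot: [-0.001, -0.174, 0.985, 0.0]
force: [-5.1, 1.3, 14.1]
width: -0.0001
grasp_force: 6.7
```

arm_command:
  targets:
    - {"linear": [0, 0, 0.001], "rotation": [0, 0, 0]}
    - {"linear": [0, 0, 0.001], "rotation": [0, 0, 0]}

```text
time_s: 13.88
tool_pos: [0.4859, -0.1888, 0.053]
tcp_rot: [-0.001, -0.174, 0.985, 0.0]
force: [-9.1, 3.3, 23.3]
width: -0.0001
grasp_force: 11.4
```

arm_command:
  targets:
    - {"linear": [0, 0, -0.01], "rotation": [0, 0, 0]}
    - {"linear": [0, 0, -0.04], "rotation": [0, 0, 0]}
    - {"linear": [0, 0, -0.08], "rotation": [0, 0, 0]}
    - {"linear": [0, 0, -0.12], "rotation": [0, 0, 0]}
    - {"linear": [0, 0, -0.15], "rotation": [0, 0, 0]}
    - {"linear": [0, 0, -0.18], "rotation": [0, 0, 0]}
    - {"linear": [0, 0, -0.2], "rotation": [0, 0, 0]}
    - {"linear": [0, 0, -0.2], "rotation": [0, 0, 0]}

```text
time_s: 14.55
tool_pos: [0.4881, -0.1893, 0.2561]
tcp_rot: [0.002, -0.174, 0.985, -0.001]
force: [0.2, 0.5, 0.4]
width: 0.0001
grasp_force: 0.0
```

```bash
python3 - <<'E'
from h import *
from rig import *
s,p,M=cur();print(p,s["force"])
b=snapshot("side");a=snapshot("scene");np.savez("pics/side8.npz",**b);np.savez("pics/scene8.npz",**a)
# lid outline in the scene: bright/neutral plate brighter than case
for d,n in ((a,"scene"),(b,"side")):
    cor=[proj(d,np.r_[CC+sx*EX+sy*EY,.0535]) for sx,sy in((-.077,-.085),(-.077,.085),(.065,.085),(.065,-.085))]
    alt=[proj(d,np.r_[CC+(.065-.142*np.cos(.08))*EX+sy*EY,.0535+.0113]) for sy in(-.085,.085)]
    print(n,"shut",np.round(cor,1).tolist(),"at catch",np.round(alt,1).tolist())
    f=d["frame"].astype(int).min(2)
    for k in (.25,.5,.75):
        # profile across free edge along the outward direction
        e=np.array(cor[0])*(1-k)+np.array(cor[1])*k; i=np.array(cor[3])*(1-k)+np.array(cor[2])*k
        u=(e-i)/np.linalg.norm(e-i);print(k,[int(f[tuple(np.round((e+t*u)[::-1]).astype(int))]) for t in range(-8,10)])
E
```

```text
[ 0.48809373 -0.18931653  0.25607493] [0.20385225 0.50127598 0.36063535]
scene shut [[237.7, 180.6], [292.5, 182.0], [289.4, 223.1], [231.0, 221.7]] at catch [[237.0, 178.7], [292.2, 180.1]]
0.25 [163, 163, 160, 162, 162, 159, 162, 162, 164, 125, 111, 110, 112, 112, 112, 112, 112, 112]
0.5 [160, 161, 163, 162, 161, 162, 162, 162, 167, 130, 109, 112, 112, 112, 115, 112, 110, 110]
0.75 [162, 162, 160, 161, 161, 161, 162, 161, 164, 141, 119, 114, 110, 109, 109, 111, 109, 108]
side shut [[336.9, 294.0], [303.7, 248.1], [349.1, 229.5], [385.8, 270.9]] at catch [[337.2, 290.9], [303.7, 245.1]]
0.25 [195, 195, 194, 197, 195, 196, 191, 191, 152, 112, 75, 59, 59, 68, 68, 75, 105, 128]
0.5 [195, 196, 194, 195, 196, 194, 194, 175, 147, 111, 73, 73, 61, 67, 66, 78, 96, 131]
0.75 [193, 194, 194, 195, 196, 195, 191, 185, 136, 95, 78, 114, 132, 138, 136, 136, 140, 139]
```

The lid edge lies at its shut position in both views (within about 0.5 px, where the catch position would be 2 px off or more), and the robot is clear of everything.

```bash
python3 -c "
from rig import hand_in;print(hand_in())"
```

```text
the job is handed in; nothing more can be done
None
```

I lifted the cap off the lamp and set it closed end up in the case's holder, then pressed the lid shut. The lid's edge measured at its shut position in both camera views, though I did not see the catch snap directly. The job is handed in and the verdict was not returned.

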